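# Slant the moulding past the post into its bay

### The arm

A 6-joint arm with a two-finger parallel gripper is mounted at the origin on the work surface. World frame = base frame: x ahead of the robot, y to its left, z up, the work surface at z = 0. Lengths are in m, angles in rad, forces in N, time in s.
With the tool pointing down it reaches from about 0.35 to 0.975 m from the base axis. Payload 17.4 kg.
Tool frame: the origin (TCP) lies midway between the tips of the shut fingers; the grasp point (between the pads) lies manip.grasp_offset behind it (manip.grasp_offset is the distance from the TCP to the grasp point, in m); z points along the fingers, y is the line along which they close (so a half turn about z gives the same grasp; the last joint's range is limited). The gripper opens to 85 mm and grips with 20 to 120 N. Pads are 22 mm wide; open, the fingers measure 114 mm over their backs; the gripper's body (76 mm by 85 mm) begins 54 mm behind the grasp point. The pads swing forward as they close: fully open they stand 13 mm farther back than shut.
Start: joints at [1.146, 0.116, 1.442, -0, 1.584, -0.038], TCP at [0.255, 0.625, 0.231] pointing down, gripper open.
Joint ranges: [-2.83, 2.83], [-0.83, 2.19], [0.07, 2.5], [-1.14, 4.28], [0.01, 3], [-2.97, 2.97]. Speed limits (rad/s): [1.89, 1.89, 2.22, 3.14, 3.14, 3.14].

### API

Orientations are given as a rotation vector (axis times angle).
In Python, from station import manip, optics gives the robot as it stands. The module is installed in compiled form; this text tells all that it offers.
- The arm moves only by the shell command python3 -m inch 'ROWS' [FORCE]. ROWS is JSON, a list of rows, each a list of 3 entries, a list of its own where there are three numbers: the shift along the tool's x, y, z in mm, then the turn about the tool's z in degrees, then the finger opening in mm, from 0 to 85.4. A call has 1 to 5 rows; each row shifts and turns the commanded pose from where the row before left it, along the tool's axes as they then stand; what a row does not reach is not made up. A row lasts 1/10 s, in which the tool goes at most 50 mm and 8.59 degrees, less where a joint would pass 70% of its speed; a pose out of reach is approached as far as the arm can. A call with a gripper value outside its range is refused whole. The fingers move at their own pace and stop on an object; FORCE is the grip in N (left out, the last holds). Time passes only in rows, so rows that do not move let the fingers close. It gives the time, the measured TCP pose, the force, the opening and the grip force at its end, in the units of the state.
- manip.state(): the state, without advancing time (a new reading comes with each control period).
- optics.read_camera(name): name is "side" or "top" or "wrist"; returns the picture (384x512x3 uint8, blue, green, red); there is no depth.
- optics.camera_params(name): a dict with "mtx" (3x3 intrinsics, pixels), "extrinsics" (4x4, takes a point from camera to world coordinates); the wrist camera has in their place "T_tool_cam" (4x4, takes a point from camera to tool coordinates, whose origin is the TCP and whose axes are the flange's). Camera axes: x right, y up, looking along -z (the intrinsics and any distortion apply to the point x, -y, -z); pixel columns grow to the right and rows downward; lengths in m; the calibration is good to about 2 mm. A picture is of the moment at which its call begins: read the wrist's pose just before it. camera_params takes no time and is no camera call.
- manip.hand_in(): hands the job in; it is judged then, once.
The state is a dict: "time_s": time; "qpos": joint angles; "qd": joint speeds; "joint_efforts": joint torques, N m; "eef_pos": TCP position; "orientation": TCP orientation; "contact_force": force on the tool from outside, world axes, zero at the start; "moment": the same for the moment, N m; "finger_gap": finger opening in m; "grip_force": force on a finger pad.
Only numpy, scipy, OpenCV 4.12 (cv2) and the standard library are available. Lean on these libraries where they do the work, as an engineer would, in place of code of your own. Each camera call takes 0.05 s, during which the arm holds its last target. There are 200 camera calls.

### The job

Stow the length of pine moulding in the low three-sided bay by pushing it over the table with the fingertips: slant it to clear the round post, push one end in through the mouth first while the other is still well outside, then push that other end in past the post, until the piece lies snug against the bay's back wall along its whole length. Never pick it up, lift it or tip it, let go of it at the end, and leave the glue bottle, mould, medallion and hoop where they are.

Things in the scene. Friction and masses are not known exactly. Their poses are not given: they have to be found in the camera images.
- moulding: pale pine bar lying on the table, 260 mm long (its y axis), 24 mm wide (x), 28 mm high (z), about 90 g; origin in the middle of its underside. Slides with ordinary friction; weight and friction vary. It starts on the robot's side of the post, roughly parallel to the mouth.
- end_a (a point): centre of the moulding's +y end face, half-way up (14 mm above the underside), 130 mm from its middle
- end_b (a point): centre of the moulding's -y end face, half-way up, 130 mm from its middle
- bay: fixed bay of three plywood walls, 30 mm high, 14 mm thick, no floor or roof. Origin on the table, mid-mouth; x points into the bay (away from the robot, within 6 degrees), y runs along the mouth. Inside 80 mm deep (back wall face at x = 80 mm), 300 mm wide (side walls at y = +-150 mm). Home, the moulding lies along the bay's y with its middle at x = 68 mm.
- post: fixed round dark steel post, 25 mm across, 55 mm high; origin at its foot. It stands 60 mm outside the mouth, 107 mm left or right of mid-mouth (the flush empty socket opposite is no obstacle). About 245 mm are free from it to the far side wall: the moulding passes only slanted, about 35 degrees, the end away from the post ahead in the far corner of the bay.
- glue: white round glue bottle, 52 mm across, 110 mm high, standing; loose, origin in the middle of its underside; to be left alone
- mould: green silicone mould block, 75 x 75 x 22 mm, lying flat; loose, origin in the middle of its underside; to be left alone
- medallion: round plaster medallion, 84 mm across, 18 mm high; loose, origin in the middle of its underside; to be left alone
- hoop: flat wooden hoop, 90 mm across, 8 mm high; loose, origin in the middle of its underside; to be left alone

How it is judged:
By the outcome, as a careful person would: the job done as asked, in the order asked, and still so for the second after the job is handed in, with the robot touching nothing.
It also fails if it takes over 72 s, if anything falls off the work surface, if the arm or the gripper's body presses on something with over 40 N, if the wrist force passes 120 N, or if a joint passes its speed limit or range.

## Working session

There is one attempt and no reset: what is moved stays moved. The work goes in short steps, Python scripts to look and compute and a shell command to move; the robot and the scene stay as the last step left them, time stands still between calls to the robot, and variables do not carry over. Pictures are saved under pics/ and viewed, at most 10 in all, crops included, and the job is handed in when it is done.

```bash
mkdir -p pics; cat > h.py <<'E'
import numpy as np, cv2
from station import manip, optics
from scipy.spatial.transform import Rotation as R
def ray(name,uv,z,p=None):
    p=p or optics.camera_params(name); K=np.array(p["mtx"]);T=np.array(p["extrinsics"])
    uv=np.atleast_2d(np.array(uv,float)); d=np.c_[(uv[:,0]-K[0,2])/K[0,0],-(uv[:,1]-K[1,2])/K[1,1],-np.ones(len(uv))]@T[:3,:3].T
    o=T[:3,3]; return o+d*((z-o[2])/d[:,2])[:,None]
E
python3 - <<'E'
from h import *
s=manip.state();print(s["eef_pos"],s["orientation"],s["time_s"],manip.grasp_offset)
a=[optics.read_camera(n) for n in("top","side")]
cv2.imwrite("pics/top0.png",a[0]);cv2.imwrite("pics/side0.png",a[1])
for n in("top","side"):
    p=optics.camera_params(n);print({k:np.round(v,3).tolist() if not isinstance(v,str) else v for k,v in p.items()})
E
```

```text
[0.25456003 0.62495926 0.23056253] [-6.03801184e-01 -3.08273204e+00  1.72699101e-03] 0.0 0.0187
{'mtx': [[389.347, 0.0, 254.844], [0.0, 389.347, 190.658], [0.0, 0.0, 1.0]], 'extrinsics': [[0.018, 0.997, -0.07, 0.462], [-1.0, 0.019, 0.006, 0.01], [0.007, 0.069, 0.998, 0.978], [0.0, 0.0, 0.0, 1.0]]}
{'mtx': [[391.306, 0.0, 249.97], [0.0, 391.306, 188.015], [0.0, 0.0, 1.0]], 'extrinsics': [[-0.989, 0.096, -0.108, 0.396], [-0.143, -0.526, 0.839, 0.798], [0.024, 0.845, 0.534, 0.576], [0.0, 0.0, 0.0, 1.0]]}
```

View pics/top0.png

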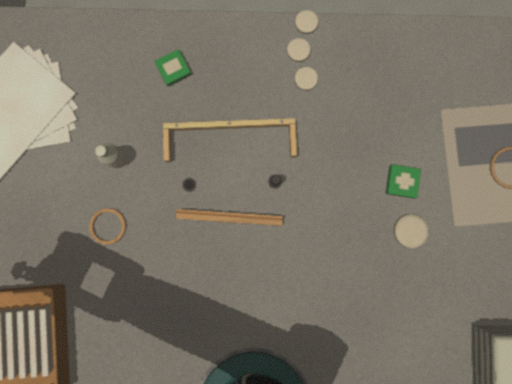

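View pics/side0.png

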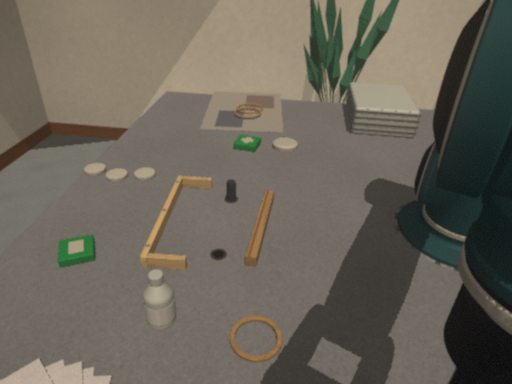

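The pictures show the moulding at top (177..282, 211..224), the bay with its mouth at row ~158 (columns 165..297), the post at (275,181) and the socket at (189,184). So the post is on the robot's right (-y) and the far corner is the left (+y) one.

```bash
python3 - <<'E'
from h import *
a=cv2.imread("pics/top0.png");hsv=cv2.cvtColor(a,cv2.COLOR_BGR2HSV)
for uv in[(230,215),(230,219),(200,125),(166,145),(293,140),(275,181),(230,170)]:print(uv,hsv[uv[1],uv[0]])
c=a[105:235,150:310];cv2.imwrite("pics/crop0.png",cv2.resize(c,None,fx=4.5,fy=4.5,interpolation=cv2.INTER_CUBIC))
m=cv2.inRange(hsv,(8,90,60),(30,255,255));m[:105]=0;m[235:]=0;m[:,:150]=0;m[:,310:]=0
cs,_=cv2.findContours(m,cv2.RETR_EXTERNAL,cv2.CHAIN_APPROX_NONE)
for k in cs:
    if cv2.contourArea(k)<60:continue
    r=cv2.minAreaRect(k);b=cv2.boxPoints(r);print(r);print(np.round(b),"\n",np.round(ray("top",b,.029)*1000))
    print(cv2.approxPolyDP(k,2.5,True)[:,0].tolist())
E
```

```text
(230, 215) [ 14 134 147]
(230, 219) [ 16 124 177]
(200, 125) [ 23 101 196]
(166, 145) [ 18 113 196]
(293, 140) [ 18 113 192]
(275, 181) [18 35 73]
(230, 170) [ 16  35 125]
((229.01828002929688, 216.73004150390625), (106.56890869140625, 10.146200180053711), 3.8785247802734375)
[[176. 218.]
 [176. 208.]
 [283. 215.]
 [282. 225.]] 
 [[457. 197.  29.]
 [482. 196.  29.]
 [469. -63.  29.]
 [444. -62.  29.]]
[[176, 211], [177, 218], [282, 223], [282, 216]]
((229.4431610107422, 139.53619384765625), (38.12660217285156, 133.0550537109375), 87.77603912353516)
[[162. 123.]
 [295. 118.]
 [297. 156.]
 [164. 161.]] 
 [[691. 237.  29.]
 [710. -91.  29.]
 [615. -96.  29.]
 [596. 230.  29.]]
[[295, 121], [231, 121], [228, 126], [226, 121], [178, 123], [176, 128], [173, 123], [164, 123], [164, 159], [170, 159], [170, 129], [275, 124], [289, 126], [290, 150], [294, 156]]
```

View pics/crop0.png

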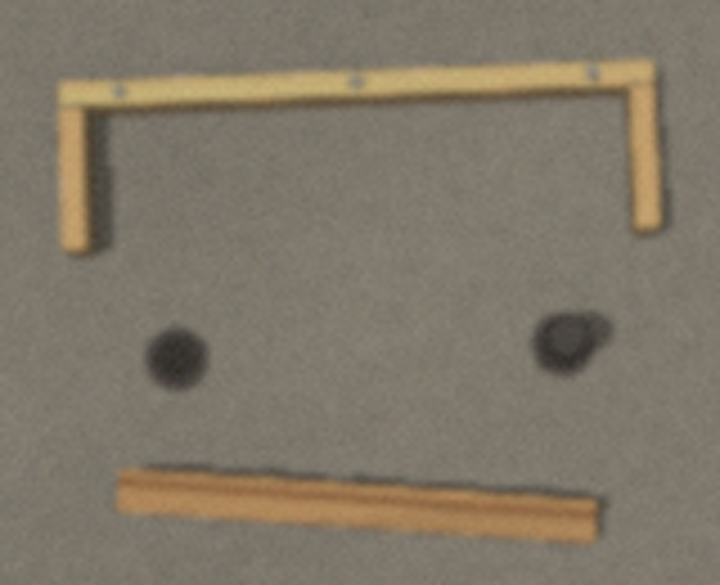

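```bash
cat >> h.py <<'E'
OFF=np.array([150,105])
def cr(u,v): return (np.array([u,v])+.5)/4.5-.5+OFF
c=[ray("top",cr(*p),.03)[0,:2]*1000 for p in((60,82),(655,62),(662,232),(62,252))]   # outer corners of bay top
Y=((c[0]-c[1])+(c[3]-c[2])); Y/=np.linalg.norm(Y); X=np.array([Y[1],-Y[0]])
O=(c[2]+c[3])/2
back=(c[0]+c[1])/2; O=(O+(back-X*94))/2
def tobay(p): d=np.asarray(p)[...,:2]-O; return np.stack([d@X,d@Y],-1)
def toworld(b): return O+b[0]*X+b[1]*Y
def bar(name="top",save=None,h=.028):
    a=optics.read_camera(name)
    if save: cv2.imwrite("pics/"+save,a)
    hsv=cv2.cvtColor(a,cv2.COLOR_BGR2HSV);m=cv2.inRange(hsv,(6,85,60),(30,255,255))
    v,u=np.nonzero(m);w=ray(name,np.c_[u,v],h)[:,:2]*1000;b=tobay(w)
    k=(b[:,0]>-260)&(b[:,0]<78)&(np.abs(b[:,1])<180)&~((b[:,0]>-5)&(np.abs(b[:,1])>148))
    im=np.zeros_like(m);im[v[k],u[k]]=255;im=cv2.morphologyEx(im,cv2.MORPH_OPEN,np.ones((3,3)))
    v,u=np.nonzero(im);b=tobay(ray(name,np.c_[u,v],h)*1000)
    r=cv2.minAreaRect(b.astype(np.float32));q=cv2.boxPoints(r)
    e=sorted([(q[i]+q[(i+1)%4])/2 for i in range(4)],key=lambda p:np.linalg.norm(p-r[0]))[2:]
    e=sorted(e,key=lambda p:-p[1]);d=e[0]-e[1]
    print("bar ctr",np.round(r[0],1),"size",np.round(sorted(r[1]),1),"slant",round(np.degrees(np.arctan2(d[0],d[1])),1),"left end",np.round(e[0]),"right end",np.round(e[1]))
def go(bxy,z,slant):
    """tool shifts to reach bay-frame point, height mm, tool y at bay slant (deg, CW+)"""
    s=manip.state();Rm=R.from_rotvec(s["orientation"]).as_matrix();p=np.array(s["eef_pos"])*1000
    t=np.r_[toworld(bxy),z];ty=tobay(Rm[:2,1]+O);cur=np.degrees(np.arctan2(ty[0],ty[1]))
    print("t",s["time_s"],"tcp bay",np.round(tobay(p),1),"z",round(p[2],1),"slant",round(cur,1),"| shift tool",np.round(Rm.T@(t-p),1),"turn",round((slant-cur+90)%180-90,1),"F",np.round(s["contact_force"],1))
E
python3 - <<'E'
from h import *
print(O,X,[np.round(tobay(q)) for q in c]); print("post",tobay(ray("top",cr(563,347),.0)*1000),tobay(ray("top",cr(597,328),.055)*1000),"socket",tobay(ray("top",cr(177,358),0)*1000))
bar(); go((-175,109),90,25)
E
```

```text
[606.1229619   67.01252238] [0.99855796 0.05368429] [array([ 94., 163.]), array([  94., -164.]), array([  -0., -163.]), array([  0., 164.])]
post [[ -58.63531155 -108.75907613]] [[ -54.14476256 -123.78635072]] socket [[-57.33043766 107.50539449]]
bar ctr [-142.8    7.6] size [ 24.9 259.8] slant 5.8 left end [-130.  137.] right end [-156. -122.]
t 0.15 tcp bay [-321.  576.] z 230.7 slant 25.2 | shift tool [-331.3 -360.   141. ] turn -0.2 F [0.1 0.2 0.7]
```

Bay, post, socket and bar all agree with the given sizes. Move behind the bar's left end.

```bash
python3 -m inch '[[[-33,-36,0],0,0],[[-33,-36,0],0,0],[[-33,-36,0],0,0],[[-33,-36,0],0,0],[[-33,-36,0],0,0]]'; python3 -m inch '[[[-33,-36,0],0,0],[[-33,-36,0],0,0],[[-33,-36,0],0,0],[[-33,-36,0],0,0],[[-33,-36,0],0,0]]'; python3 -m inch '[[[0,0,0],0,0],[[0,0,0],0,0]]'; python3 - <<'E'
from h import *
go((-175,109),10,25)
E
```

```text
time_s: 0.65
eef_pos: [0.3397, 0.3943, 0.2311]
orientation: [0.603, 3.083, -0.0]
contact_force: [0.9, 0.7, -0.1]
finger_gap: 0.0121
grip_force: 0.0
time_s: 1.15
eef_pos: [0.4246, 0.1653, 0.2314]
orientation: [0.603, 3.083, 0.0]
contact_force: [1.4, 0.5, 0.6]
finger_gap: -0.0001
grip_force: 0.0
time_s: 1.35
eef_pos: [0.4247, 0.1663, 0.2312]
orientation: [-0.608, -3.082, -0.0]
contact_force: [-0.5, 0.1, -0.2]
finger_gap: 0.0001
grip_force: 0.0
t 1.35 tcp bay [-175.9  108.9] z 231.2 slant 25.4 | shift tool [ -0.7   0.5 221.2] turn -0.4 F [-0.5  0.1 -0.2]
```

```bash
python3 -m inch '[[[0,0,45],0,0],[[0,0,45],0,0],[[0,0,45],0,0],[[0,0,45],0,0],[[0,0,41],0,0]]' |grep -E "eef|force"; 
python3 -m inch '[[[-6,0,0],0,0],[[-6,0,0],0,0],[[-6,0,0],0,0],[[-6,0,0],0,0],[[-6,0,0],0,0]]'|grep -E "eef|contact"; python3 -m inch '[[[-6,0,0],0,0],[[-6,0,0],0,0],[[-6,0,0],0,0],[[-6,0,0],0,0],[[-6,0,0],0,0]]'|grep -E "eef|contact"
python3 -m inch '[[[0,0,0],0,0]]'|grep -E "eef|contact"
python3 - <<'E'
from h import *
bar(save="a1.png"); go((-175,109),10,25)
E
```

```text
eef_pos: [0.4234, 0.1685, 0.0082]
contact_force: [1.4, 0.9, -0.5]
grip_force: 0.0
eef_pos: [0.4535, 0.156, 0.0118]
contact_force: [0.0, 0.2, 0.4]
eef_pos: [0.4805, 0.1444, 0.0103]
contact_force: [0.1, 0.7, 0.0]
eef_pos: [0.4806, 0.1443, 0.0103]
contact_force: [-0.4, -0.7, -0.5]
bar ctr [-138.1  -51.4] size [ 23.9 163.3] slant 17.2 left end [-114.   27.] right end [-162. -129.]
t 3.0 tcp bay [-121.6   84.1] z 10.2 slant 25.3 | shift tool [59.  -0.3  0.2] turn -0.3 F [ 0.7 -1.   0.3]
```

View pics/a1.png

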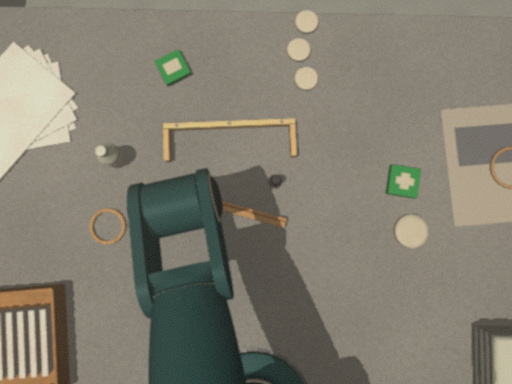

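The bar is slanting (17° so far), its left half hidden by the arm. Right end at (286,222), clear of the post at (276,181).

```bash

python3 -m inch '[[[-6,0,0],0,0],[[-6,0,0],0,0],[[-6,0,0],0,0],[[-6,0,0],0,0],[[-6,0,0],0,0]]'|grep -E "eef|contact"; python3 -m inch '[[[-6,0,0],0,0],[[-6,0,0],0,0],[[-6,0,0],0,0],[[-6,0,0],0,0],[[-6,0,0],0,0]]'|grep -E "eef|contact"
python3 -m inch '[[[0,0,0],0,0]]'|grep -E "eef|contact"
python3 - <<'E'
from h import *
bar(); go((-175,109),10,25)
E
```

```text
eef_pos: [0.5083, 0.1331, 0.0103]
contact_force: [-0.5, 1.0, 0.1]
eef_pos: [0.536, 0.1218, 0.0103]
contact_force: [-1.0, 0.3, 0.1]
eef_pos: [0.5362, 0.1217, 0.0103]
contact_force: [0.1, -0.8, -0.8]
bar ctr [-123.1  -64.6] size [ 26.2 155.9] slant 34.3 left end [-79.  -0.] right end [-167. -129.]
t 4.15 tcp bay [-67.3  58.5] z 10.2 slant 25.3 | shift tool [119.   -0.3   0.2] turn -0.3 F [-0.   0.3 -0.4]
```

```bash

python3 -m inch '[[[-6,0,0],0,0],[[-6,0,0],0,0],[[0,0,0],0,0],[[20,0,0],0,0],[[20,0,-40],0,0]]'|grep -E "eef|contact"; python3 -m inch '[[[40,-40,-40],7,0],[[40,-40,0],7,0],[[30,-40,0],0,0],[[0,-40,0],0,0],[[0,-40,0],0,0]]'|grep -E "eef|contact"
python3 -m inch '[[[0,0,0],0,0],[[0,0,0],0,0]]'|grep -E "eef|contact"
python3 - <<'E'
from h import *
bar(save="a2.png"); go((-190,-150),90,40)
E
```

```text
eef_pos: [0.5068, 0.132, 0.046]
contact_force: [0.4, -0.2, 0.9]
eef_pos: [0.3297, 0.0242, 0.0794]
contact_force: [0.9, -1.3, 0.6]
eef_pos: [0.3312, 0.0241, 0.0798]
contact_force: [0.6, 0.8, -0.4]
bar ctr [-87.7 -25.3] size [ 26.4 260.1] slant 39.2 left end [-6. 75.] right end [-170. -126.]
t 5.4 tcp bay [-276.7  -27.7] z 79.7 slant 39.3 | shift tool [-144.6  -39.8  -10.2] turn 0.7 F [0.9 0.1 0.1]
```

```bash

python3 -m inch '[[[-20,-40,0],0,0],[[-40,-9,0],0,0],[[-43,0,0],0,0],[[-43,0,0],0,0],[[0,0,0],0,0]]'|grep -E "eef|contact"
python3 - <<'E'
from h import *
go((-194,-156),10,39.2)
E
```

```text
eef_pos: [0.4231, -0.1014, 0.0775]
contact_force: [-0.9, 0.4, -0.8]
t 5.9 tcp bay [-191.8 -158.4] z 77.5 slant 39.3 | shift tool [ 3.   0.5 67.5] turn -0.1 F [-0.9  0.4 -0.8]
```

```bash

python3 -m inch '[[[3,0,30],0,0],[[0,0,38],0,0],[[0,6,0],0,0],[[0,8,0],0,0],[[0,6,0],0,0]]'|grep -E "eef|contact"
python3 -m inch '[[[0,6,0],0,0],[[0,6,0],0,0],[[0,6,0],0,0],[[0,6,0],0,0],[[0,6,0],0,0]]'|grep -E "eef|contact"
python3 -m inch '[[[0,6,0],0,0],[[0,6,0],0,0],[[0,0,0],0,0]]'|grep -E "eef|contact"
python3 - <<'E'
from h import *
bar(save="a3.png"); go((-194,-156),10,39.2)
E
```

```text
eef_pos: [0.4312, -0.0812, 0.0133]
contact_force: [-0.1, 0.2, 0.4]
eef_pos: [0.4476, -0.0575, 0.0115]
contact_force: [-0.8, -0.4, 1.4]
eef_pos: [0.4547, -0.0476, 0.0113]
contact_force: [-0.9, -0.2, -0.7]
bar ctr [-40.3  32.3] size [ 25.4 184.6] slant 39.3 left end [ 18. 104.] right end [-99. -39.]
t 7.25 tcp bay [-157.6 -106.6] z 11.2 slant 39.2 | shift tool [ -3.  -61.3   1.2] turn -0.0 F [ 0.  -0.2  0. ]
```

```bash

python3 -m inch '[[[0,6,0],0,0],[[0,6,0],0,0],[[0,6,0],0,0],[[0,6,0],0,0],[[0,6,0],0,0]]'|grep -E "eef|contact"
python3 -m inch '[[[0,6,0],0,0],[[0,5,0],0,0],[[0,0,0],0,0]]'|grep -E "eef|contact"
python3 - <<'E'
from h import *
bar(save="a4.png"); go((-194,-156),10,39.2)
E
```

```text
eef_pos: [0.4724, -0.0235, 0.0113]
contact_force: [-0.9, -0.2, -0.4]
eef_pos: [0.4789, -0.0146, 0.0113]
contact_force: [0.3, -0.3, 0.0]
bar ctr [-8.3 71.6] size [ 26.1 167.1] slant 38.9 left end [ 44. 137.] right end [-61.   6.]
t 8.1 tcp bay [-131.6  -74.9] z 11.3 slant 39.2 | shift tool [  -2.9 -102.3    1.3] turn -0.0 F [-0.5  0.1 -0.2]
```

```bash

python3 -m inch '[[[0,-20,0],0,0],[[0,-5,-30],0,0],[[0,0,-40],0,0],[[40,0,0],0,0],[[0,0,0],0,0]]'|grep -E "eef|contact"
python3 - <<'E'
from h import *
bar(); go((-74,65),80,39)
E
```

```text
eef_pos: [0.43, -0.0106, 0.0824]
contact_force: [0.2, -0.5, -0.9]
bar ctr [-38.3  35.1] size [ 26.8 261.5] slant 39.2 left end [ 44. 136.] right end [-121.  -66.]
t 8.65 tcp bay [-179.2  -68.7] z 81.9 slant 39.2 | shift tool [  3.  170.1   2.1] turn -0.2 F [ 0.2 -0.7 -0.2]
```

```bash

python3 -m inch '[[[0,43,0],0,0],[[0,43,0],0,0],[[0,42,0],0,0],[[3,42,0],0,0],[[0,0,0],0,0]]'|grep -E "eef|contact"
python3 -m inch '[[[0,0,35],0,0],[[0,0,35],0,0],[[-8,0,0],0,0],[[-8,0,0],0,0],[[-5,0,0],0,0]]'|grep -E "eef|contact"
python3 -m inch '[[[-5,0,0],0,0],[[-5,0,0],0,0],[[-5,0,0],0,0],[[-5,0,0],0,0],[[0,0,0],0,0]]'|grep -E "eef|contact"
python3 - <<'E'
from h import *
bar(); go((-74,65),80,39)
E
```

```text
eef_pos: [0.5313, 0.1302, 0.0803]
contact_force: [0.1, -0.5, -0.5]
eef_pos: [0.5482, 0.1142, 0.0133]
contact_force: [-0.2, 0.5, 0.4]
eef_pos: [0.563, 0.1028, 0.0115]
contact_force: [-0.6, -0.1, 0.1]
bar ctr [-83.7 -51.4] size [27.1 67.5] slant 36.7 left end [-63. -24.] right end [-104.  -78.]
t 10.2 tcp bay [-41.4  38.3] z 11.3 slant 39.3 | shift tool [ 42.1   0.1 -68.7] turn -0.3 F [ 0.7  0.1 -0.4]
```

```bash

python3 -m inch '[[[20,0,0],0,0],[[5,0,-35],0,0],[[0,0,-35],0,0],[[30,-43,0],0,0],[[0,-43,0],0,0]]'|grep -E "eef|contact"
python3 -m inch '[[[0,-43,0],0,0],[[0,-43,0],0,0],[[0,0,0],0,0]]'|grep -E "eef|contact"
python3 - <<'E'
from h import *
bar(); go((-129,-109),80,39)
E
```

```text
eef_pos: [0.4676, 0.0683, 0.0817]
contact_force: [-0.5, -1.1, 0.5]
eef_pos: [0.4164, -0.0044, 0.0811]
contact_force: [0.4, 0.3, -0.1]
bar ctr [-23.7  22.3] size [ 25.8 260. ] slant 39.2 left end [ 58. 123.] right end [-106.  -79.]
t 11.05 tcp bay [-191.9  -60. ] z 81.4 slant 39.4 | shift tool [-79.7   2.1   1.5] turn -0.4 F [-0.7 -0.4 -0.2]
```

```bash

python3 -m inch '[[[-40,0,0],0,0],[[-40,0,0],0,0],[[0,0,35],0,0],[[0,0,35],0,0],[[0,8,0],0,0]]'|grep -E "eef|contact"
python3 -m inch '[[[0,8,0],0,0],[[0,6,0],0,0],[[0,5,0],0,0],[[0,5,0],0,0],[[0,5,0],0,0]]'|grep -E "eef|contact"
python3 -m inch '[[[0,4,0],0,0],[[0,0,0],0,0]]'|grep -E "eef|contact"
python3 - <<'E'
from h import *
bar(save="a5.png"); go((-129,-109),80,39)
E
```

```text
eef_pos: [0.4858, -0.042, 0.0069]
contact_force: [-0.8, 1.0, -0.0]
eef_pos: [0.5059, -0.0194, 0.0121]
contact_force: [-1.2, -1.2, 0.6]
eef_pos: [0.508, -0.0162, 0.0115]
contact_force: [0.2, -0.3, 0.5]
bar ctr [18.3 73.1] size [ 28.2 166.3] slant 38.9 left end [ 70. 138.] right end [-34.   8.]
t 12.3 tcp bay [-102.7  -78. ] z 11.3 slant 39.2 | shift tool [  0.8 -40.7 -68.7] turn -0.2 F [ 0.2 -0.5 -0.4]
```

View pics/a5.png

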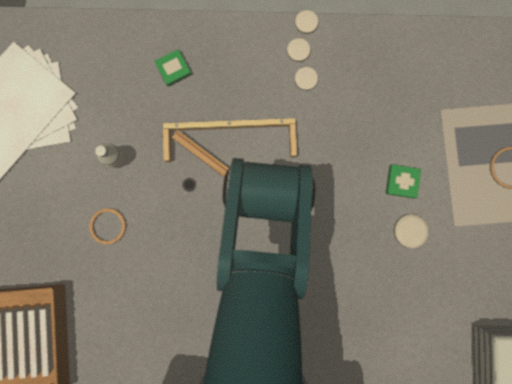

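```bash

python3 -m inch '[[[0,-20,0],0,0],[[0,-5,-30],0,0],[[0,0,-40],0,0],[[38,20,0],0,0],[[0,40,0],0,0]]'|grep -E "eef|contact"
python3 -m inch '[[[0,30,0],0,0],[[0,0,0],0,0]]'|grep -E "eef|contact"
python3 - <<'E'
from h import *
bar(); go((-66,30),10,39)
E
```

```text
eef_pos: [0.4958, 0.0344, 0.0829]
contact_force: [1.0, 0.2, 1.1]
eef_pos: [0.5165, 0.0605, 0.0815]
contact_force: [0.5, -0.9, 0.3]
bar ctr [ 40.6 103.1] size [28.6 92.1] slant 40.7 left end [ 71. 138.] right end [11. 68.]
t 13.05 tcp bay [-90.8  -2.9] z 81.1 slant 39.1 | shift tool [ 1.5 41.1 71.1] turn -0.1 F [-0.4  0.1  0.1]
```

```bash

python3 -m inch '[[[1,41,0],0,0],[[0,0,35],0,0],[[0,0,35],0,0],[[-8,0,0],0,0],[[-6,0,0],0,0]]'|grep -E "eef|contact"
python3 -m inch '[[[-5,0,0],-1.7,0],[[-5,0,0],-1.7,0],[[-5,0,0],-1.7,0],[[-5,0,0],-1.7,0],[[0,0,0],0,0]]'|grep -E "eef|contact"
python3 - <<'E'
from h import *
bar(save="b1.png");cv2.imwrite("pics/b1s.png",optics.read_camera("side")); go((-66,30),10,39)
E
```

```text
eef_pos: [0.5504, 0.0828, 0.012]
contact_force: [0.2, -0.3, 1.1]
eef_pos: [0.5684, 0.0718, 0.0138]
contact_force: [0.1, -0.2, 0.7]
bar ctr [-60.9 -79.5] size [17.2 24.6] slant -87.9 left end [-73. -79.] right end [-49. -80.]
t 14.15 tcp bay [-38.2   7.3] z 13.0 slant 32.5 | shift tool [35.6  4.2  2.9] turn 6.5 F [ 0.4  0.4 -0.2]
```

View pics/b1s.png

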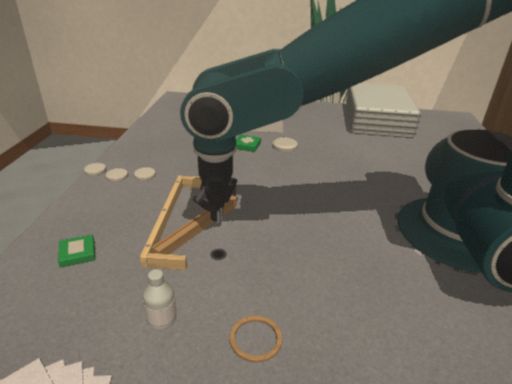

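The side view shows the left end in the corner ((150,258)) and the right end at (237,200) near the hidden post. I'll back off for a clear look.

```bash

python3 -m inch '[[[15,0,0],0,0],[[20,0,-30],0,0],[[45,0,-40],0,0],[[45,0,0],0,0],[[0,0,0],0,0]]'|grep -E "eef|contact"
python3 - <<'E'
from h import *
bar(save="b2.png"); go((-66,30),10,39)
a=cv2.imread("pics/b2.png")[105:235,150:310];cv2.imwrite("pics/b2c.png",cv2.resize(a,None,fx=4.5,fy=4.5,interpolation=cv2.INTER_CUBIC))
E
```

```text
eef_pos: [0.4611, 0.1322, 0.0757]
contact_force: [-0.1, -1.0, -0.3]
bar ctr [ 2.4 27.7] size [ 29.3 262.6] slant 32.8 left end [ 74. 138.] right end [-69. -83.]
t 14.7 tcp bay [-139.8   72. ] z 75.4 slant 32.3 | shift tool [-84.8   3.9  65.5] turn 6.7 F [-0.6  0.9  0.3]
```

View pics/b2c.png

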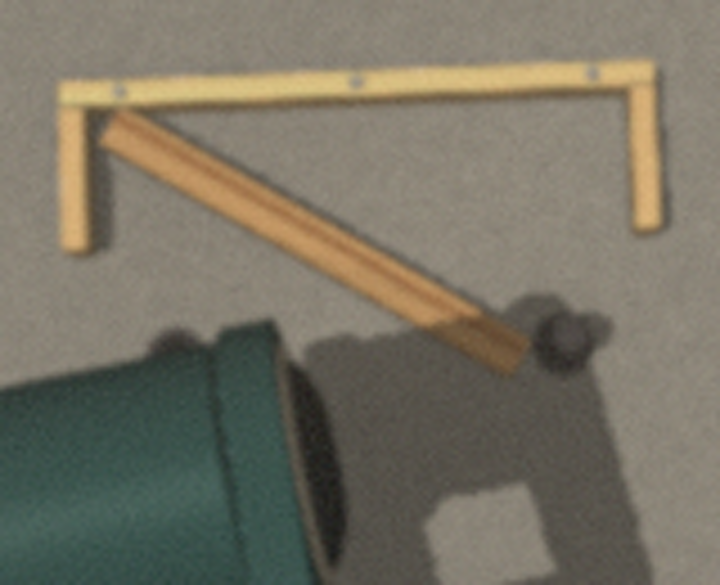

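```bash

python3 -m inch '[[[-45,0,0],0,0],[[-45,0,0],0,0],[[-8,0,30],0,0],[[0,0,34],0,0],[[-8,0,0],0,0]]'|grep -E "eef|contact"
python3 -m inch '[[[-8,0,0],0,0],[[-4,1,0],-1.5,0],[[-5,1,0],-1.7,0],[[-5,1,0],-1.7,0],[[-5,1,0],-1.7,0]]'|grep -E "eef|contact"
python3 -m inch '[[[-5,1,0],-1.7,0],[[0,0,0],0,0]]'|grep -E "eef|contact"
python3 - <<'E'
from h import *
bar(save="b3.png"); go((-66,30),10,39)
E
```

```text
eef_pos: [0.5543, 0.0777, 0.0059]
contact_force: [-0.2, 0.2, -0.5]
eef_pos: [0.5838, 0.0694, 0.0127]
contact_force: [-1.0, -0.4, 0.6]
eef_pos: [0.5889, 0.0683, 0.0125]
contact_force: [0.3, -0.3, -0.3]
bar ctr [14.9 24.1] size [ 25.2 263.9] slant 23.1 left end [ 67. 145.] right end [-37. -97.]
t 15.95 tcp bay [-17.5   2.3] z 12.1 slant 24.1 | shift tool [55.5  5.4  2. ] turn 14.9 F [ 0.9 -0.7  0.5]
```

```bash

python3 -m inch '[[[-5,0,0],-1.7,0],[[-5,0,0],-1.7,0],[[-5,0,0],-1.7,0],[[-5,0,0],-1.7,0],[[-5,0,0],-1.7,0]]'|grep -E "eef|contact"
python3 -m inch '[[[-5,0,0],-1.7,0],[[-5,0,0],-1.7,0],[[0,0,0],0,0]]'|grep -E "eef|contact"
python3 - <<'E'
from h import *
bar(save="b4.png"); go((-66,30),10,39)
E
```

```text
eef_pos: [0.6117, 0.0608, 0.0115]
contact_force: [-1.2, 0.3, 0.5]
eef_pos: [0.6217, 0.0587, 0.0114]
contact_force: [0.7, 0.1, 0.2]
bar ctr [44.2 19.6] size [ 27.7 261.3] slant 10.7 left end [ 68. 148.] right end [  20. -109.]
t 16.8 tcp bay [14.8 -9. ] z 11.2 slant 12.3 | shift tool [87.2 20.9  1.2] turn 26.7 F [-0.1 -0.2 -1.2]
```

```bash

python3 -m inch '[[[-5,0,0],-1.7,0],[[-5,0,0],-1.7,0],[[-5,0,0],-1.7,0],[[-5,0,0],-1.7,0],[[0,0,0],0,0]]'|grep -E "eef|contact"
python3 -m inch '[[[30,0,0],0,0],[[20,0,-30],-1.7,0],[[0,0,-30],-2,0],[[40,0,0],0,0],[[0,0,0],0,0]]'|grep -E "eef|contact"
python3 - <<'E'
from h import *
bar(save="b5.png"); go((20,0),10,0)
E
```

```text
eef_pos: [0.6412, 0.0565, 0.011]
contact_force: [-1.1, 0.3, -0.2]
eef_pos: [0.5482, 0.0577, 0.0713]
contact_force: [0.0, 0.6, -0.8]
bar ctr [60.4 17.3] size [ 30.5 260. ] slant 3.7 left end [ 69. 147.] right end [  52. -112.]
t 17.85 tcp bay [-56.9  -6.3] z 71.2 slant 1.8 | shift tool [-76.6   8.7  61.3] turn -1.8 F [-0.8 -0.  -0.3]
```

```bash

python3 -m inch '[[[-38,-25,0],0,0],[[-38,-25,0],-1.8,0],[[0,0,30],0,0],[[0,0,30],0,0],[[0,0,0],0,0]]'|grep -E "eef|contact"
python3 -m inch '[[[-6,0,0],0,0],[[-5,0,0],0,0],[[-5,0,0],0,0],[[-5,0,0],0,0],[[0,0,0],0,0]]'|grep -E "eef|contact"
python3 - <<'E'
from h import *
bar(save="b6.png"); go((20,0),10,0)
E
```

```text
eef_pos: [0.6263, 0.0092, 0.0061]
contact_force: [0.2, 0.3, 0.4]
eef_pos: [0.65, 0.0106, 0.0112]
contact_force: [-0.3, -0.5, -0.1]
bar ctr [65.2 97.4] size [25.6 99.3] slant -0.0 left end [ 65. 147.] right end [65. 48.]
t 18.9 tcp bay [ 40.4 -58.7] z 11.0 slant -0.1 | shift tool [20.3 58.7  1. ] turn 0.1 F [-0.7  0.1  0.2]
```

```bash

python3 -m inch '[[[-3,0,0],0,0],[[-1.5,0,0],0,0],[[0,0,0],0,0]]'|grep -E "eef|contact"
python3 -m inch '[[[-1.5,0,0],0,0],[[0,0,0],0,0]]'|grep -E "eef|contact"
python3 -m inch '[[[-1,0,0],0,0],[[0,0,0],0,0]]'|grep -E "eef|contact"
```

```text
eef_pos: [0.6538, 0.0107, 0.0105]
contact_force: [0.1, 0.1, 0.1]
eef_pos: [0.6552, 0.0108, 0.0105]
contact_force: [-0.3, 0.5, 0.9]
eef_pos: [0.6562, 0.0109, 0.0105]
contact_force: [0.2, 0.3, -0.3]
```

```bash

for i in 1 2 3; do :; done
python3 -m inch '[[[-1,0,0],0,0],[[0,0,0],0,0]]'|grep -E "eef|contact"
python3 -m inch '[[[-1,0,0],0,0],[[0,0,0],0,0]]'|grep -E "eef|contact"
python3 -m inch '[[[-1,0,0],0,0],[[0,0,0],0,0]]'|grep -E "eef|contact"
```

```text
eef_pos: [0.6564, 0.0109, 0.0105]
contact_force: [-9.1, -1.2, 5.6]
eef_pos: [0.6564, 0.011, 0.0105]
contact_force: [-19.4, -1.1, 11.8]
eef_pos: [0.6564, 0.011, 0.0105]
contact_force: [-29.5, -1.3, 17.5]
```

Firm contact at the right side; now press the left part too.

```bash

python3 -m inch '[[[25,0,0],0,0],[[0,40,0],0,0],[[0,40,0],0,0],[[0,40,0],0,0],[[-10,0,0],0,0]]'|grep -E "eef|contact"
python3 -m inch '[[[-8,0,0],0,0],[[-3,0,0],0,0],[[-1,0,0],0,0],[[0,0,0],0,0]]'|grep -E "eef|contact"
python3 -m inch '[[[-1,0,0],0,0],[[0,0,0],0,0]]'|grep -E "eef|contact"
python3 -m inch '[[[-1,0,0],0,0],[[0,0,0],0,0]]'|grep -E "eef|contact"
python3 - <<'E'
from h import *
go((30,20),10,0)
E
```

```text
eef_pos: [0.6368, 0.134, 0.0107]
contact_force: [-1.0, -1.2, -0.1]
eef_pos: [0.6495, 0.1297, 0.0103]
contact_force: [-3.5, 2.1, 1.2]
eef_pos: [0.6495, 0.1297, 0.0103]
contact_force: [-13.2, 0.5, 8.1]
eef_pos: [0.6495, 0.1297, 0.0103]
contact_force: [-24.2, -1.1, 13.5]
t 21.5 tcp bay [46.7 60.3] z 10.3 slant 0.0 | shift tool [ 16.7 -40.3   0.4] turn -0.0 F [-24.2  -1.1  13.5]
```

```bash

python3 -m inch '[[[25,0,0],0,0],[[20,0,-30],0,0],[[30,0,-40],0,0],[[45,0,-40],0,0],[[45,0,-20],0,0]]'|grep -E "eef|contact"
python3 -m inch '[[[40,0,0],0,0],[[0,0,0],0,0],[[0,0,0],0,0]]'|grep -E "eef|contact"
python3 - <<'E'
from h import *
bar(save="c1.png"); a=cv2.imread("pics/c1.png")[105:235,150:310];b=optics.read_camera("side")[165:275,130:250]
cv2.imwrite("pics/c1c.png",np.vstack([cv2.resize(a,(480,390),interpolation=cv2.INTER_CUBIC)]));cv2.imwrite("pics/c1s.png",cv2.resize(b,None,fx=5,fy=5,interpolation=cv2.INTER_CUBIC))
E
```

```text
eef_pos: [0.4943, 0.1213, 0.1363]
contact_force: [0.0, 0.1, 1.3]
eef_pos: [0.4546, 0.1194, 0.1344]
contact_force: [0.3, -0.4, 0.7]
bar ctr [65.8 18.2] size [ 24.3 257.6] slant -0.0 left end [ 66. 147.] right end [  66. -111.]
```

View pics/c1c.png

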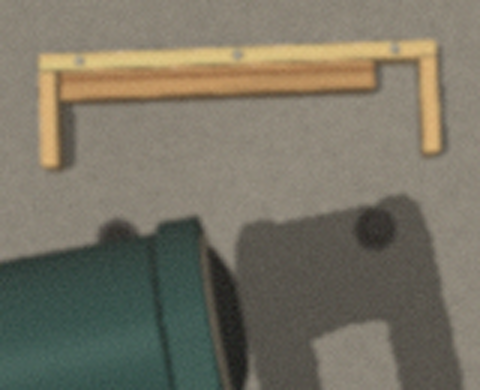

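View pics/c1s.png

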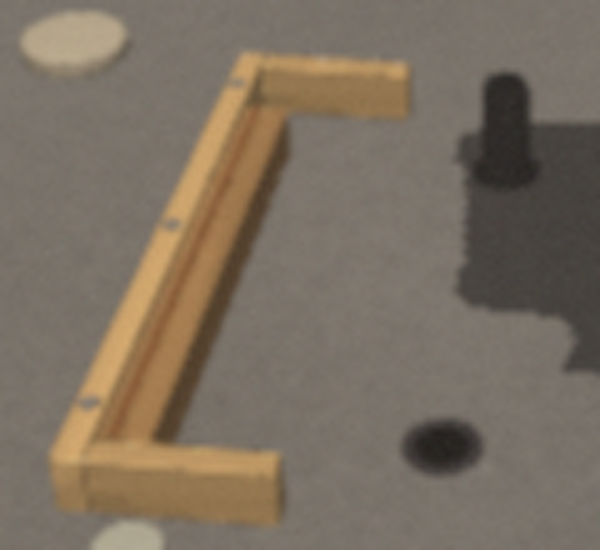

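Both views show the bar flush against the back wall along its full length, from top crop (60,88) to (376,75), and the other objects have not moved. Handing in.

```bash
python3 -c "
from station import manip
print(manip.hand_in())"
```

```text
the job is handed in; nothing more can be done
None
```

The moulding lies snug against the bay's back wall along its whole length, pushed in left end first and then past the post, let go of, and the job is handed in (robot clock about 22 s; it sits about 18 mm left of mid-bay, close to the left side wall).

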